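# Press the jar's spring plate home with the tamper that fits

## Task

Take the hand tamper that fits into the mouth of the white press jar and, keeping hold of it, press the jar's sprung plate squarely down until it bottoms out level. Then let go and leave the tamper standing upright on the plate so that it stays down; leave the other, too wide tamper where it stands.

Things in the scene. Friction and masses are not known exactly. Their poses are not given: they have to be found in the camera images.
- narrow_tamper: the tamper that fits: an upright hand tamper, loose, about 0.6 kg, 100 mm high, round about its z axis. Flat steel disc 56 mm in diameter and 12 mm thick at the foot, steel neck 18 mm thick, dark wooden handle 32 mm in diameter from 50 to 94 mm above the foot (tapered at both ends). Origin at the centre of the flat underside, z up along the handle. It stands on the worktop in one of two places in front of the jar, the wide tamper in the other.
- wide_tamper: the other tamper, loose, same height, handle and build, but its disc is 92 mm in diameter, too wide for the jar's mouth. Origin at the centre of its underside.
- follower_top (a point): centre of the upper face of the sprung round steel plate (73 mm in diameter) inside the white stoneware press jar; z is the plate's normal. The jar is fixed to the worktop, round, 90 mm outside (two small lugs reach 57 mm from its axis), bore 80 mm, rim 60 mm above the worktop; the plate lies on the jar's axis, its face 48 mm above the worktop at rest and 28 mm when bottomed out. The plate rocks up to 14 degrees if pressed unevenly.
- follower (a joint): how far the plate has been pushed down, in m: 0 at rest, 0.020 bottomed out against its hard stop. The spring pushes up with about 4 N at the top and 7 N at the bottom; the plate's seal adds about 3 N of friction, so pushing it right down takes about 10 N in all, the tamper's own weight of 6 N included; the tamper's weight alone does not push it down but is enough to keep it down once it is there, and without any load it rises again.
There are look-alikes about, which are no part of the job. What is shaped like the narrow_tamper but pink or yellow is not meant.

How it is judged:
On the way:
1. the plate is bottomed out level under the narrow tamper while the tamper is held in the gripper (value of joint follower above 0.017 m and angle between follower_top's own z axis and vertical below 0.175 rad and distance between narrow_tamper and follower_top below 0.015 m and contact force between narrow_tamper and the fingers above 1 N), for 0.2 s.
At the end, for the whole second after the job is handed in: The plate is down at its stop (within 3 mm) and level (within 10 degrees), and the narrow tamper stands on it at rest, upright within 10 degrees and centred within 15 mm, released (value of joint follower above 0.017 m and angle between each of follower_top, narrow_tamper's own z axis and vertical below 0.175 rad and distance between narrow_tamper and follower_top below 0.015 m and linear speed of narrow_tamper below 0.02 m/s); the robot touches nothing.
It fails at once if the wide tamper is moved more than 40 mm (distance of wide_tamper from where it was at the start of the episode above 0.04 m).
It also fails if it takes over 38 s, if anything falls off the work surface, if the arm or the gripper's body presses on something with over 40 N, if the wrist force passes 120 N, or if a joint passes its speed limit or range.

## Robot

A 6-joint arm with a two-finger parallel gripper is mounted at the origin on a cart in front of the work surface, level with it; the furniture and walls round the work are solid. World frame = base frame: x ahead of the robot, y to its left, z up, the work surface at z = 0. Lengths are in m, angles in rad, forces in N, time in s.
With the tool pointing down it reaches from about 0.375 to 0.975 m from the base axis. Payload 3.8 kg.
Tool frame: the origin (TCP) lies at the very end of the fingers, on their centre line; the grasp point (between the pads) lies 19 mm behind it; z points along the fingers, y is the line along which they close (so a half turn about z gives the same grasp; the last joint's range is limited). The gripper opens to 85 mm and grips with 20 to 120 N. Pads are 22 mm wide; open, the fingers measure 114 mm over their backs; the gripper's body (76 mm by 85 mm) begins 54 mm behind the grasp point. The pads swing forward as they close: fully open they stand 13 mm farther back than shut.
Start: joints at [-0.037, 0.264, 1.604, -0, 1.274, -0.037], TCP at [0.675, -0, 0.231] pointing down, gripper open.
Joint ranges: [-2.63, 2.63], [-0.94, 2.18], [0.31, 2.57], [-1.31, 4.45], [0, 2.66], [-2.55, 2.55]. Speed limits (rad/s): [2.57, 2.57, 3.14, 3.14, 3.14, 3.14].

## Interface

Orientations are given as a rotation vector (axis times angle).
In Python, from workcell import * gives the robot as it stands.
- The arm moves only by the shell command python3 -m crank 'ROWS' [OPENING] [FORCE]. ROWS is JSON, a list that holds one entry, the list of rows, each a list of 6 numbers: the shift along the tool's x, y, z in cm, then the turn, a rotation vector about the tool's x, y, z in rad. In form: [[[dx, dy, dz, ax, ay, az], ...]]. A call has 1 to 8 rows; each row shifts and turns the commanded pose from where the row before left it, along the tool's axes as they then stand; what a row does not reach is not made up. A row lasts 1/12 s, in which the tool goes at most 41.7 mm and 7.16 degrees, less where a joint would pass 70% of its speed; a pose out of reach is approached as far as the arm can. A call with a gripper value outside its range is refused whole. OPENING is the finger opening in cm, from 0 to 8.54, set as the call begins (- or left out, the last holds). The fingers move at their own pace and stop on an object; FORCE is the grip in N (left out, the last holds). Time passes only in rows, so rows that do not move let the fingers close. It gives the time, the measured TCP pose, the force, the opening and the grip force at its end, in the units of the state.
- read_state(): the state, without advancing time (a new reading comes with each control period).
- read_camera(name): name is "scene" or "side" or "wrist"; returns the picture (420x560x3 uint8, blue, green, red); there is no depth.
- camera_model(name): a dict with "camera_matrix" (3x3 intrinsics, pixels), "R" (3x3) and "t" (3): a world point X has camera coordinates R X + t. Camera axes: x right, y down, z forward; pixel columns grow to the right and rows downward; lengths in m; the calibration is good to about 2 mm. A picture is of the moment at which its call begins: read the wrist's pose just before it. camera_model takes no time and is no camera call; for the wrist camera it gives the pose at the moment of the call.
- finish_job(): hands the job in; it is judged then, once.
The state is a dict: "time": time; "q": joint angles; "joint_vel": joint speeds; "joint_torque": joint torques, N m; "tool_pos": TCP position; "tcp_rot": TCP orientation; "wrist_force": force on the tool from outside, world axes, zero at the start; "torque": the same for the moment, N m; "width": opening from 0.0 (shut) to 1.0 (fully open); "grip_force": force on a finger pad.
Only numpy, scipy, OpenCV 4.12 (cv2) and the standard library are available. Lean on these libraries where they do the work, as an engineer would, in place of code of your own. Each camera call takes 0.05 s, during which the arm holds its last target. There are 200 camera calls.

## Working session

There is one attempt and no reset: what is moved stays moved. The work goes in short steps, Python scripts to look and compute and a shell command to move; the robot and the scene stay as the last step left them, time stands still between calls to the robot, and variables do not carry over. Pictures are saved under pics/ and viewed, at most 10 in all, crops included, and the job is handed in when it is done.

```bash
mkdir -p pics
python3 - <<'E'
from workcell import *
import cv2
s=read_state();print(s['time'],s['tool_pos'],s['tcp_rot'],s['width'])
for n in("scene","side"):
    cv2.imwrite(f"pics/{n}0.png",read_camera(n))
    m=camera_model(n);print(n,-m["R"].T@m["t"])
E
```

```text
0.0 [ 6.74267624e-01 -2.88176246e-06  2.29969310e-01] [-2.22028845 -2.22030171  0.00238276] 1.0006357016875629
scene [-0.12182185 -0.92684959  0.41169221]
side [0.24826391 0.5416552  0.67128822]
```

View pics/scene0.png

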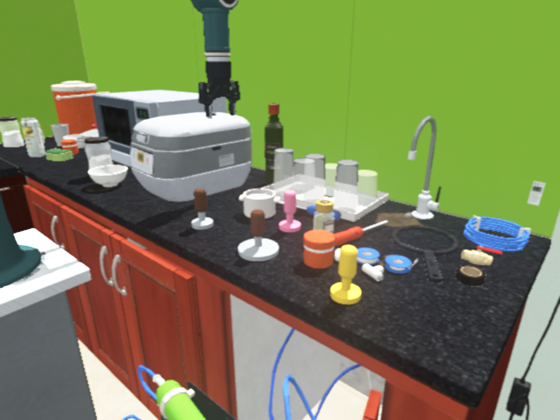

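View pics/side0.png

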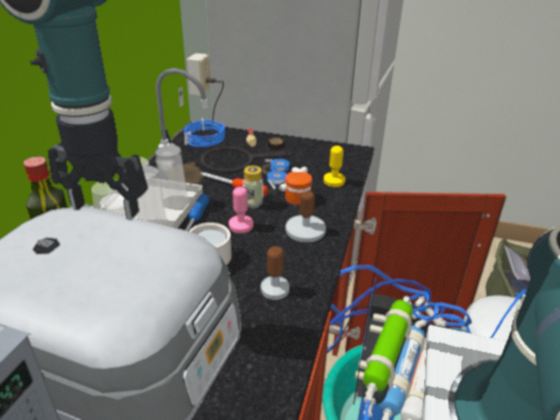

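Scene view: the narrow tamper's foot is at about (202,223), the wide one's at (258,248) and the jar at (259,203). In the side view they are at (275,289), (306,230) and (212,240). A cooker stands beside the jar. I'll enlarge both views.

Run:
```python
import cv2,numpy as np
a=cv2.imread("pics/scene0.png")[180:270,180:300];b=cv2.imread("pics/side0.png")[180:305,180:340]
a=cv2.resize(a,(400,300),interpolation=2);b=cv2.resize(b,(400,312),interpolation=2)[:300]
a=cv2.resize(cv2.imread("pics/scene0.png")[175:265,185:295],None,fx=3.6,fy=3.6,interpolation=2)
b=cv2.resize(cv2.imread("pics/side0.png")[185:305,185:335],None,fx=3,fy=3,interpolation=2)
c=np.zeros((600,800,3),np.uint8);c[:a.shape[0],:396]=a[:, :396]
c=np.zeros((400,800,3),np.uint8)
c[:324,:350]=a[:,:350];c[:360,350:800]=b
cv2.imwrite("pics/crop1.png",c)
```

```text
(no output)
```

View pics/crop1.png

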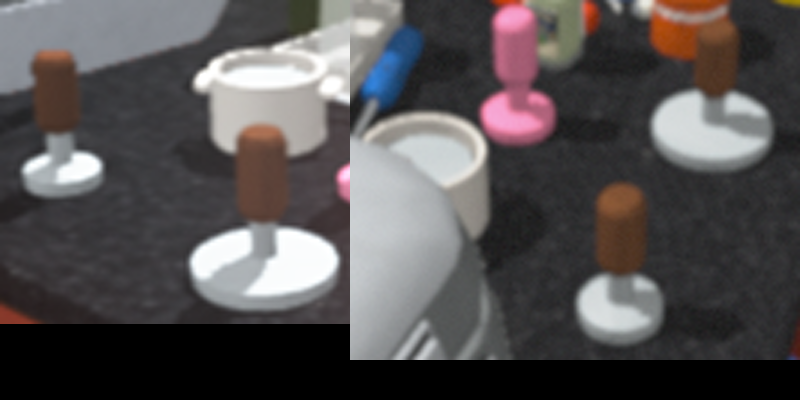

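The crop shows the disc and rim centres clearly, and the wide and narrow feet are easy to tell apart. Next I convert them to world positions.

```bash
cat > h.py <<'E'
from workcell import *
import numpy as np,cv2
def plane(m,p,z):
    d=m["R"].T@np.linalg.solve(m["camera_matrix"],[p[0],p[1],1.]);o=-m["R"].T@m["t"]
    return o+d*(z-o[2])/d[2]
def proj(m,X):
    c=m["camera_matrix"]@(m["R"]@np.array(X)+m["t"]);return c[:2]/c[2]
E
python3 - <<'E'
from h import *
S=camera_model("scene");D=camera_model("side")
for n,z,a,b in[("narrow",.012,(202.5,221.9),(275.3,285.7)),("narrowtop",.1,(199.7,190),(275.7,248)),("wide",.012,(258.3,248.3),(306,227.3)),("jar",.06,(259.4,195.3),(210,236))]:
    print(n,plane(S,a,z).round(4),plane(D,b,z).round(4))
print(camera_model("wrist"))
E
```

```text
narrow [ 0.4442 -0.1718  0.012 ] [ 0.4445 -0.1622  0.012 ]
narrowtop [ 0.4445 -0.1708  0.1   ] [ 0.4468 -0.1686  0.1   ]
wide [ 0.4309 -0.3869  0.012 ] [ 0.4326 -0.3731  0.012 ]
jar [ 0.5953 -0.2356  0.06  ] [ 0.6018 -0.2167  0.06  ]
{'camera_matrix': array([[321.28314371,   0.        , 280.47442032],
       [  0.        , 321.28314371, 204.61503283],
       [  0.        ,   0.        ,   1.        ]]), 'R': array([[ 9.99998157e-01,  3.79997096e-04, -1.88209320e-03],
       [ 9.09905793e-04, -9.56952450e-01,  2.90243312e-01],
       [-1.69078208e-03, -2.90244489e-01, -9.56951032e-01]]), 't': array([-0.67359981, -0.03794219,  0.37870971])}
```

```bash
python3 -m crank '[[[0,0,-3,0,0,0],[-2.3,-3.3,0,0,0,0],[-2.3,-3.3,0,0,0,0],[-2.3,-3.3,0,0,0,0],[-2.3,-3.3,0,0,0,0],[-2.3,-3.3,0,0,0,0],[-2.3,-3.3,0,0,0,0],[-2.3,-3.3,0,0,0,0]]]' 7
python3 -m crank '[[[0,0,0,0,0,0],[0,0,0,0,0,0]]]'
python3 - <<'E'
from h import *
m=camera_model("wrist");cv2.imwrite("pics/w1.png",read_camera("wrist"));np.savez("w1.npz",**m)
s=read_state();print(s['tool_pos'],s['wrist_force'])
for X in[(.4445,-.167,.012),(.4455,-.169,.1),(.6,-.225,.06)]:print(proj(m,X))
E
```

```text
time: 0.77
tool_pos: [0.442, -0.1615, 0.2607]
tcp_rot: [-2.22, -2.222, 0.001]
wrist_force: [0.3, -1.1, 0.5]
width: 0.82
grip_force: 0.0
time: 0.93
tool_pos: [0.4424, -0.1619, 0.2611]
tcp_rot: [2.225, 2.217, 0.0]
wrist_force: [0.5, 0.8, 0.3]
width: 0.82
grip_force: 0.0
[ 0.44364959 -0.16127686  0.26122554] [-0.10997191  0.30173563 -0.27178437]
[282.31389222 173.90238968]
[283.86265412 193.83420909]
[418.37570311 231.64981923]
```

View pics/w1.png

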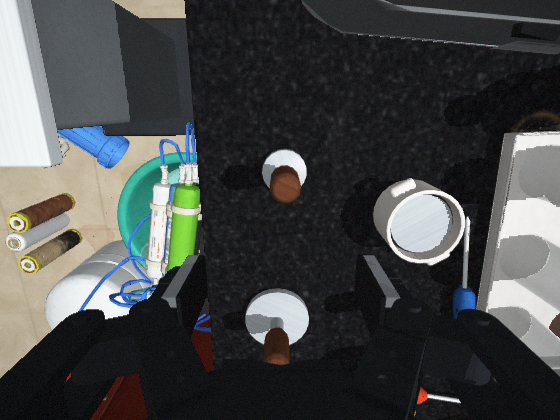

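Wrist view: the narrow disc is at about (285,171) with its handle top at (286,190), and the jar rim is around (425,225) with lugs at (402,186) and (440,262). I'll fit both ellipses in code.

Run:
```python
from h import *
m=dict(np.load("w1.npz"))
im=cv2.imread("pics/w1.png");g=im.min(2)
for n,p in[("disc top",(285,171)),("jarrim",(425,225)),("cooker",(450,45))]:
    for z in(.012,.06,.1,.2): print(n,z,plane(m,p,z).round(4)[:2])
print("htop",plane(m,(286,188),.1))
c=cv2.resize(im[140:275,250:475],None,fx=3.5,fy=3.5,interpolation=2);cv2.imwrite("pics/c2.png",c)
```

```text
disc top 0.012 [ 0.4478 -0.1634]
disc top 0.06 [ 0.4471 -0.1541]
disc top 0.1 [ 0.4466 -0.1464]
disc top 0.2 [ 0.4452 -0.1272]
jarrim 0.012 [ 0.6295 -0.2349]
jarrim 0.06 [ 0.6066 -0.2169]
jarrim 0.1 [ 0.5874 -0.2019]
jarrim 0.2 [ 0.5396 -0.1643]
cooker 0.012 [ 0.6302 -0.0228]
cooker 0.06 [ 0.6071 -0.0308]
cooker 0.1 [ 0.5879 -0.0375]
cooker 0.2 [ 0.5399 -0.0542]
htop [ 0.44757585 -0.16314753  0.1       ]
```

View pics/c2.png

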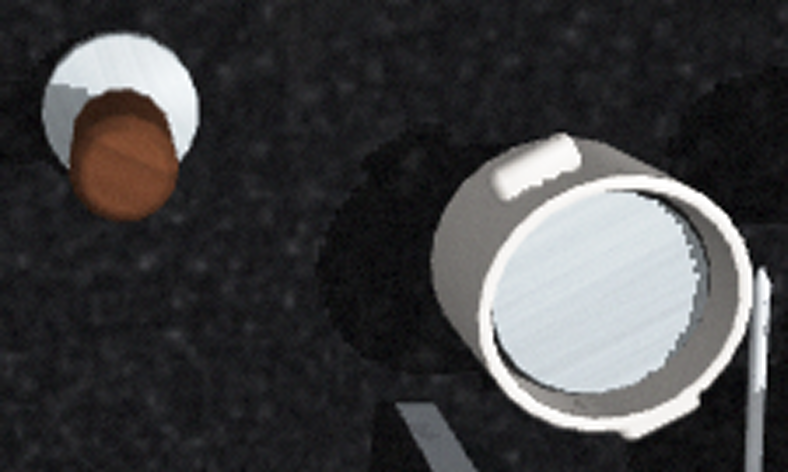

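```bash
python3 -m crank '[[[-0.2,0.35,3.5,0,0,0],[0,0,3.5,0,0,0],[0,0,3.5,0,0,0],[0,0,3.5,0,0,0],[0,0,3.5,0,0,0],[0,0,2.5,0,0,0],[0,0,1.1,0,0,0],[0,0,0,0,0,0]]]' 7
python3 -m crank '[[[0,0,0,0,0,0],[0,0,0,0,0,0],[0,0,0,0,0,0],[0,0,0,0,0,0],[0,0,0,0,0,0],[0,0,0,0,0,0]]]' 0 60
```

```text
time: 1.65
tool_pos: [0.4458, -0.1611, 0.047]
tcp_rot: [-2.215, -2.219, 0.004]
wrist_force: [-0.7, 0.8, -0.2]
width: 0.82
grip_force: 0.0
time: 2.15
tool_pos: [0.4489, -0.1637, 0.0524]
tcp_rot: [2.219, 2.219, 0.002]
wrist_force: [-2.7, -0.2, 6.6]
width: 0.358
grip_force: 58.8
```

```bash
python3 -m crank '[[[0,0,-2,0,0,0],[0,0,-3,0,0,0],[0,0,-3,0,0,0],[0,0,-1.5,0,0,0],[0,0,0,0,0,0]]]'
python3 -m crank '[[[-0.7,2,0,0,0,0],[-1.0,3,0,0,0,0],[-1.0,3,0,0,0,0],[-1.0,3,0,0,0,0],[-1.0,3,0,0,0,0],[-0.7,2,0,0,0,0],[0,0,0,0,0,0],[0,0,0,0,0,0]]]'
python3 -m crank '[[[0,0,0,0,0,0],[0,0,0,0,0,0]]]'
python3 - <<'E'
from h import *
s=read_state();print(s['time'],s['tool_pos'],s['tcp_rot'],s['wrist_force'])
o=[]
for n in("wrist","scene","side"):
    m=camera_model(n);im=read_camera(n);cv2.imwrite(f"pics/{n}3.png",im);np.savez(n+"3.npz",**m)
    u=proj(m,(.605,-.218,.08));print(n,u)
    w=65 if n!="wrist" else 130
    x,y=(u-w).astype(int);x=max(x,0);y=max(y,0);print(x,y)
    c=np.zeros((w*2,w*2,3),np.uint8);k=im[y:y+2*w,x:x+2*w];c[:k.shape[0],:k.shape[1]]=k;o.append(cv2.resize(c,(266,266) if w==65 else (532,532),interpolation=2))
cv2.imwrite("pics/c3.png",np.hstack([o[0],np.vstack(o[1:])]))
E
```

```text
time: 2.57
tool_pos: [0.4504, -0.1642, 0.1496]
tcp_rot: [2.216, 2.215, 0.005]
wrist_force: [1.3, -0.9, -6.2]
width: 0.359
grip_force: 61.3
time: 3.23
tool_pos: [0.6069, -0.2168, 0.1423]
tcp_rot: [-2.219, -2.219, 0.002]
wrist_force: [-1.2, 0.5, -6.2]
width: 0.359
grip_force: 61.6
time: 3.4
tool_pos: [0.6055, -0.2163, 0.1434]
tcp_rot: [-2.219, -2.219, 0.002]
wrist_force: [-0.4, 0.8, -6.1]
width: 0.359
grip_force: 61.6
3.4 [ 0.60551435 -0.2162576   0.14341985] [-2.21913273 -2.21893487  0.00223571] [-0.38846144  0.76270545 -6.13811451]
wrist [280.46475799 223.36777709]
150 93
scene [257.05408532 186.26585249]
192 121
side [208.2287294  227.50689779]
143 162
```

View pics/c3.png

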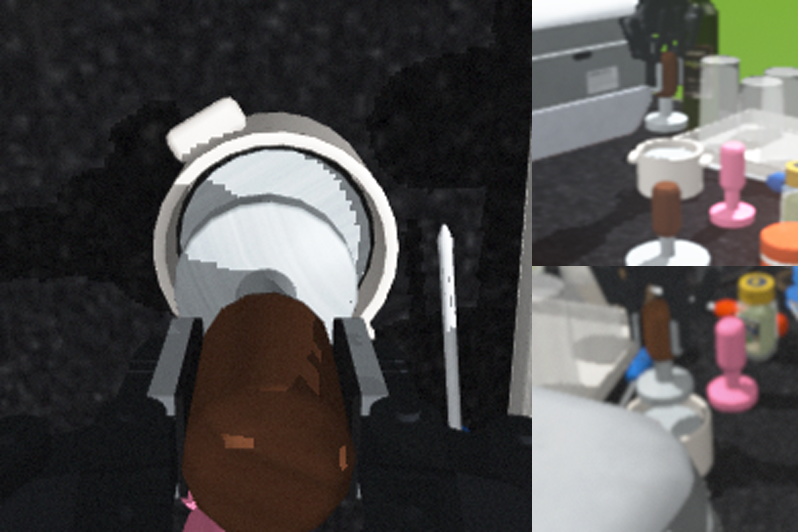

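The wrist crop shows the tamper hanging upright just above the mouth. The rim spans 153–398 with its top at 132, and the disc spans 174–357 with its top at 195 (crop pixels). I'll fit projected circles to these.

Run:
```python
from h import *
from scipy.optimize import least_squares
m=dict(np.load("wrist3.npz"));k=260/532
t=np.linspace(0,6.283,200)
def ext(p,r):
    u=np.array([proj(m,(p[0]+r*np.cos(a),p[1]+r*np.sin(a),p[2])) for a in t]);return np.array([u[:,0].min(),u[:,0].max(),u[:,1].min()])
def fit(r,l,R,T,z):
    ob=np.array([l*k+150,R*k+150,T*k+93])
    f=least_squares(lambda p:ext(p,r)-ob,[.605,-.218,z]);g=least_squares(lambda p:ext([*p,z],r)-ob,[.605,-.218]);return f.x.round(4),g.x.round(4)
print("rim",fit(.045,153,398,132,.06));print("disc",fit(.028,174,357,195,.103))
```

```text
rim (array([ 0.608 , -0.2216,  0.0568]), array([ 0.608 , -0.2212]))
disc (array([ 0.6046, -0.2171,  0.0978]), array([ 0.6046, -0.2158]))
```

```bash
python3 -m crank '[[[-0.5,0.34,0,0,0,0],[0,0,1,0,0,0],[0,0,1,0,0,0],[0,0,1,0,0,0],[0,0,0.7,0,0,0],[0,0,0,0,0,0],[0,0,0,0,0,0]]]'
python3 -m crank '[[[0,0,0.4,0,0,0],[0,0,0.4,0,0,0],[0,0,0.4,0,0,0],[0,0,0.3,0,0,0],[0,0,0,0,0,0],[0,0,0,0,0,0]]]'
```

```text
time: 4.13
tool_pos: [0.6098, -0.2215, 0.1066]
tcp_rot: [-2.219, -2.219, 0.002]
wrist_force: [0.1, 0.1, -6.1]
width: 0.357
grip_force: 61.6
time: 4.63
tool_pos: [0.6118, -0.2223, 0.0941]
tcp_rot: [2.22, 2.22, 0.001]
wrist_force: [1.0, -0.3, -0.5]
width: 0.359
grip_force: 62.2
```

```bash
python3 -m crank '[[[0,0,0.3,0,0,0],[0,0,0.3,0,0,0],[0,0,0.3,0,0,0],[0,0,0,0,0,0],[0,0,0,0,0,0]]]'
python3 -m crank '[[[0,0,0.2,0,0,0],[0,0,0,0,0,0],[0,0,0,0,0,0]]]'
python3 -m crank '[[[0,0,0.2,0,0,0],[0,0,0,0,0,0],[0,0,0,0,0,0]]]'
```

```text
time: 5.05
tool_pos: [0.6117, -0.2223, 0.0844]
tcp_rot: [2.22, 2.22, 0.001]
wrist_force: [2.6, -1.0, 0.5]
width: 0.362
grip_force: 62.4
time: 5.3
tool_pos: [0.6117, -0.2222, 0.0826]
tcp_rot: [2.22, 2.22, 0.001]
wrist_force: [3.3, -0.8, 1.4]
width: 0.356
grip_force: 62.4
time: 5.55
tool_pos: [0.6117, -0.2222, 0.0806]
tcp_rot: [2.22, 2.22, 0.001]
wrist_force: [3.9, -0.3, 1.9]
width: 0.361
grip_force: 62.5
```

```bash
python3 -m crank '[[[0,0,0.2,0,0,0],[0,0,0,0,0,0],[0,0,0,0,0,0]]]'
python3 -m crank '[[[0,0,0.1,0,0,0],[0,0,0,0,0,0],[0,0,0,0,0,0]]]'
python3 - <<'E'
from h import *
im=read_camera("wrist");np.savez("wrist4.npz",**camera_model("wrist"))
sd=read_camera("side")[150:290,140:300];sc=read_camera("scene")[130:230,190:320]
a=cv2.resize(im[90:320,150:410],(520,460),interpolation=2)
b=np.vstack([cv2.resize(sc,(280,230),interpolation=2),cv2.resize(sd,(280,230),interpolation=2)])
cv2.imwrite("pics/c4.png",np.hstack([a,b]));s=read_state();print(s['tool_pos'],s['wrist_force'],s['torque'])
E
```

```text
time: 5.8
tool_pos: [0.6118, -0.2224, 0.0802]
tcp_rot: [2.22, 2.22, 0.001]
wrist_force: [1.2, 0.5, 9.3]
width: 0.36
grip_force: 63.3
time: 6.05
tool_pos: [0.6119, -0.2224, 0.0802]
tcp_rot: [2.22, 2.22, 0.001]
wrist_force: [-0.9, 0.8, 14.6]
width: 0.358
grip_force: 63.9
[ 0.61185506 -0.22248175  0.08016848] [ 0.56905719  0.72415956 15.37654899] [ 0.19655993  0.16679338 -0.03527921]
```

View pics/c4.png

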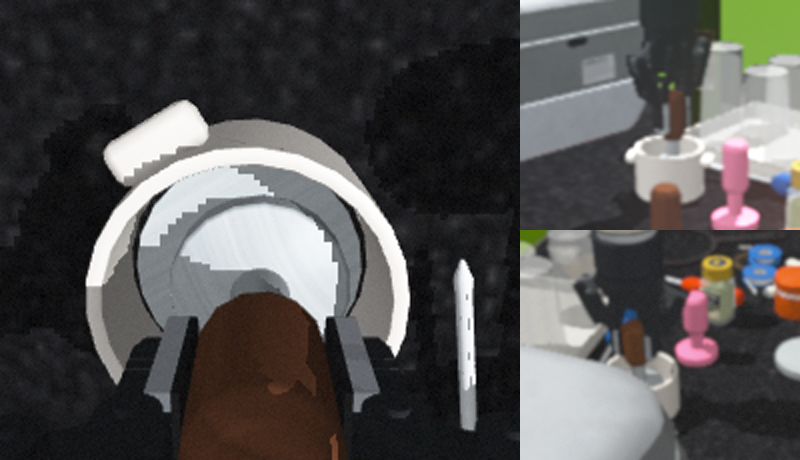

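The plate is at its hard stop and level: force has jumped to 15 N with no further travel. The disc sits about 4 mm off centre. I'll release now.

```bash
python3 -m crank '[[[0,0,0,0,0,0],[0,0,0,0,0,0],[0,0,0,0,0,0],[0,0,0,0,0,0],[0,0,0,0,0,0]]]' 5.5
python3 -m crank '[[[0,0,-1,0,0,0],[0,0,-2,0,0,0],[0,0,-3,0,0,0],[0,0,-3,0,0,0],[0,0,-2,0,0,0],[0,0,0,0,0,0],[0,0,0,0,0,0]]]'
python3 - <<'E'
from h import *
im=read_camera("wrist")
sd=read_camera("side")[150:290,140:300];sc=read_camera("scene")[130:230,190:320]
a=cv2.resize(im[90:320,150:410],(520,460),interpolation=2)
b=np.vstack([cv2.resize(sc,(280,230),interpolation=2),cv2.resize(sd,(280,230),interpolation=2)])
cv2.imwrite("pics/c5.png",np.hstack([a,b]))
E
```

```text
time: 6.62
tool_pos: [0.6098, -0.2216, 0.076]
tcp_rot: [-2.22, -2.22, 0.002]
wrist_force: [0.1, 0.7, -0.5]
width: 0.644
grip_force: 0.0
time: 7.2
tool_pos: [0.6121, -0.2225, 0.1899]
tcp_rot: [2.219, 2.219, 0.003]
wrist_force: [-0.7, -0.3, 0.0]
width: 0.646
grip_force: 0.0
```

View pics/c5.png

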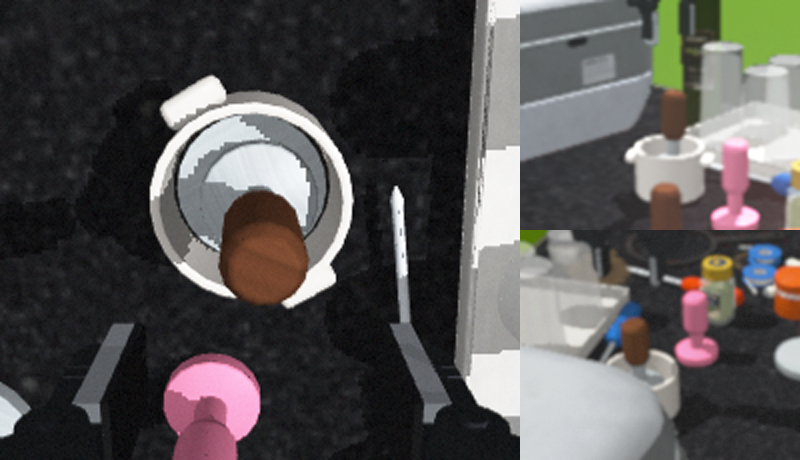

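The tamper stands upright and free in the jar with the plate still down, and the gripper is clear of it. I'll hand in.

```bash
python3 -c "
from workcell import *
print(finish_job())"
```

```text
the job is handed in; nothing more can be done
None
```

The narrow tamper pressed the plate to its stop and now stands released and upright on it, about 4 mm off centre; the wide tamper was never touched, and the job is handed in at about 7 s (no verdict was returned).

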